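# Index the barcode reader arm to the purple rack

## Robot

A 6-joint arm with a two-finger parallel gripper is mounted at the origin on the work surface. World frame = base frame: x ahead of the robot, y to its left, z up, the work surface at z = 0. Lengths are in m, angles in rad, forces in N, time in s.
With the tool pointing down it reaches from about 0.35 to 0.775 m from the base axis. Payload 7.3 kg.
Tool frame: the origin (TCP) lies on the centre line of the jaws, within the pads' length; the fingertips stand 17 mm ahead of it and the grasp point (between the pads) lies 2 mm behind it (robot.tip_extent is the distance from the TCP to the fingertips, in m); z points along the fingers, y is the line along which they close (so a half turn about z gives the same grasp; the last joint's range is limited). The gripper opens to 92 mm and grips with 3 to 60 N. Pads are 19 mm wide; open, the fingers measure 130 mm over their backs; the gripper's body (75 mm by 190 mm) begins 47 mm behind the grasp point.
Start: joints at [0.964, 0.342, 1.524, -0, 1.275, -0.146], TCP at [0.233, 0.47, 0.244] pointing down, gripper open.
Joint ranges: [-2.53, 2.53], [-0.77, 2.02], [0.04, 2.7], [-1, 4.14], [0.28, 2.66], [-3.11, 3.11]. Speed limits (rad/s): [2.57, 2.57, 3.14, 3.14, 3.14, 3.14].

## Interface

Orientations are given as [roll, pitch, yaw] about the fixed x, y, z axes, in that order (R = Rz(yaw) Ry(pitch) Rx(roll)).
In Python, from cell import robot gives the robot as it stands.
- The arm moves only by the tool step_arm, never from a script. Its argument "motion" is a list of rows, each a list of 2 entries, a list of its own where there are three numbers: the shift along the tool's x, y, z in units of 60 mm (1.0 is 60 mm), then the turn about the tool's z in rad. In form: [[[x, y, z], spin], ...]. A call has 1 to 10 rows; each row is the pose to reach, as a shift and turn from the pose commanded when the call began, along the tool's axes at that moment; what a row does not reach only later rows make up. A row lasts 1/8 s, in which the tool goes at most 62.5 mm and 10.7 degrees, less where a joint would pass 70% of its speed; a pose out of reach is approached as far as the arm can. A call with a gripper value outside its range is refused whole. "hand" is the closure in counts, from 0 (fully open) to 255 (shut), set as the call begins (left out, the last holds). The fingers move at their own pace and stop on an object; "squeeze" is the grip in N (left out, the last holds). Time passes only in rows, so rows that repeat a pose let the fingers close. It gives the time, the measured TCP pose, the force, the opening and the grip force at its end, in the units of the state.
- robot.observe(): the state, without advancing time (a new reading comes with each control period).
- robot.read_camera(name): name is "scene" or "top" or "wrist"; returns a dict with "pixels" (480x640x3 uint8, red, green, blue), "intrinsics" (3x3 intrinsics, pixels), "xyz" and "rotation" of the camera in the world; the wrist camera has in their place "T_tool_cam" (4x4, takes a point from camera to tool coordinates, whose origin is the TCP and whose axes are the flange's). Camera axes: x right, y up, looking along -z (the intrinsics and any distortion apply to the point x, -y, -z); pixel columns grow to the right and rows downward; lengths in m; the calibration is good to about 2 mm. A picture is of the moment at which its call begins: read the wrist's pose just before it. There is no depth.
- robot.hand_in(): hands the job in; it is judged then, once.
The state is a dict: "time": time; "qpos": joint angles; "qvel": joint speeds; "joint_efforts": joint torques, N m; "tool_pos": TCP position; "tool_rot": TCP orientation; "contact_force": force on the tool from outside, world axes, zero at the start; "torque": the same for the moment, N m; "opening": finger opening in m; "grip_force": force on a finger pad.
Only numpy, scipy, OpenCV 4.12 (cv2) and the standard library are available. Lean on these libraries where they do the work, as an engineer would, in place of code of your own. Each camera call takes 0.05 s, during which the arm holds its last target. There are 200 camera calls.

## Task

The barcode reader on the swing arm hangs over the empty middle lane; bring it over the rack of purple-capped tubes. Hook a fingertip under the red pull ring and lift the spring index pin, swing the arm one hole - no farther - to that side, and let the pin drop fully home in its new hole, then leave the ring. Work the ring gently, do not pinch it, and leave the racks and everything else standing where it is.

Things in the scene. Friction and masses are not known exactly. Their poses are not given: they have to be found in the camera images.
- station: Grey base plate 375 x 280 x 8 mm, fixed to the table. Origin: on the vertical pivot axis of the swing arm, at table height. Its -x side, with index plate and pull ring, lies towards the robot's right (world -y); on its +x side, to the left, are three lanes for racks along x, at y = -55, 0, +55 mm (outer two filled). The black reader head (85 x 46 mm) hangs 124 mm over the table, 135 mm from the pivot.
- reader_arm (a joint): Turn (rad) of the white swing arm, a straight lever through the pivot (pin and ring on its station -x side, reader on +x); counter-clockwise from above positive. 0: middle hole (start). +0.42: next hole with the reader over the lane at station +y and the ring towards station -y; -0.42: the reverse. Hinge friction about 1.5 N at the ring: it stays where left. Pin home: locked, 0.015 rad play.
- index_pin (a joint): Lift (m) of the steel index pin (8 mm thick, on the arm 150 mm from the pivot), straight up: 0 home in a hole, 0.013 its round tip clears the index plate, 0.024 end stop. Its spring pushes down with 4.3 N when home, about 8 N at 20 mm. Let go between holes it rides on the plate at about 0.013 and snaps in when the arm brings it over a hole.
- pull_ring: Red loop of 6 mm wire fixed on the pin; opening 64 mm wide, 46 mm high, corners of 13 mm inside radius. Origin: centre of the opening, 94 mm above the table with the pin home, 135 mm from the pivot. x: normal of the opening, towards the pivot and 35 degrees down; y: level, tangent to the swing; z: up in the ring's plane, which leans 35 degrees, top towards the pivot.
- middle_hole (a point): Mouth centre of the middle of five holes in the aluminium index plate (86 x 270 mm, top 26 mm above the table), 150 mm from the pivot in station -x. The through holes, 12 mm across with chamfered mouths, lie on a circle of 150 mm radius about the pivot, 0.42 rad (63 mm) apart. The pin starts in this one.
- ring_top (a point): Middle of the ring's top wire (centre of the 6 mm wire), 26 mm above the opening's centre along the ring's z. A fingertip tilted about 45 degrees, pointing down and towards the pivot, goes through the opening from the side away from the pivot and rises under this wire; the pin is guided, so the wire cannot slide off sideways.
- pin_housing (a point): Centre of the top of the dark plunger housing (24 mm across) on the arm below the ring, 65 mm above the table; above it on the pin a brass collar 18 mm across up to 72 mm. From here to the pivot the arm's bar is 32 mm wide, top 41 mm above the table; a 48 mm hub 155 mm tall stands on the pivot.
- purple_rack: Loose blue rack (100 x 46 mm, 88 mm tall with its tubes) of eight purple-capped tubes. Origin: centre of its underside. It stands in the outer lane on one side or the other (station +y or -y). Leave it.
- amber_rack: The same rack with eight amber-brown-capped tubes, in the other outer lane. Origin: centre of its underside. Leave it.
- spray_bottle: Loose white bottle, 42 mm across, 95 mm tall, standing on the table beside the station. Origin: centre of its underside. Leave it.
- specimen_cup: Loose clear jar with orange lid, 52 mm across, 62 mm tall, near the ring's end of the station. Origin: centre of its underside. Leave it.
- reagent_jar: Loose amber glass jar with black lid, 60 mm across, 85 mm tall. Origin: centre of its underside. Leave it.
- marker_pen: Loose black marker 135 x 14 x 13 mm lying along its x. Origin: centre of its underside. Leave it.
- tube_cup: Loose white cup, 72 mm across, 85 mm tall. Origin: centre of its underside. Leave it.
- scan_mouse: Loose black computer mouse 105 x 62 x 34 mm. Origin: centre of its underside. Leave it.

How it is judged:
By the outcome, as a careful person would: the job done as asked, in the order asked, and still so for the second after the job is handed in, with the robot touching nothing.
It also fails if it takes over 51 s, if anything falls off the work surface, if the arm or the gripper's body presses on something with over 40 N, if the wrist force passes 120 N, or if a joint passes its speed limit or range.

## Working session

There is one attempt and no reset: what is moved stays moved. The work goes in short steps, Python scripts to look and compute and a tool call to move; the robot and the scene stay as the last step left them, time stands still between calls to the robot, and variables do not carry over. Pictures are saved under pics/ and viewed, at most 10 in all, crops included, and the job is handed in when it is done.

Besides the shell and the picture viewer there is one more tool, called after "Request:" as name(argument=value, ...) on one line, values as JSON. step_arm: Moves the arm, as the interface text tells. Its arguments: {"type":"object","properties":{"motion":{"type":"array"},"hand":{"type":"number"},"squeeze":{"type":"number"}},"required":["motion"]}

```bash
mkdir -p pics; python3 - <<'E'
from cell import robot
import cv2,numpy as np
for n in("scene","top"):
    c=robot.read_camera(n); cv2.imwrite(f"pics/{n}0.png",c["pixels"][:,:,::-1]); print(n,c["intrinsics"],c["xyz"],c["rotation"])
o=robot.observe();print(o["tool_pos"],o["tool_rot"],o["time"],o["opening"],robot.tip_extent)
w=robot.read_camera("wrist");print(w["T_tool_cam"])
E
```

```text
scene [[558.62977787   0.         317.29976931]
 [  0.         558.62977787 244.20769318]
 [  0.           0.           1.        ]] [ 1.21925126 -0.54572379  1.22982005] [ 0.64544853 -0.00907849  0.8538847 ]
top [[572.04054775   0.         320.44120808]
 [  0.         572.04054775 240.08323168]
 [  0.           0.           1.        ]] [0.39947419 0.03327817 1.33515732] [ 0.15901787 -0.01411028 -1.58764075]
[0.23321993 0.46998366 0.24313608] [-3.14025162e+00 -1.90124963e-04  2.68084610e+00] 0.1 0.09157741781554297 0.017
[[-8.80418897e-05  9.55237181e-01  2.95841039e-01  7.88677607e-02]
 [ 9.99999991e-01  5.48536258e-05  1.20482494e-04  1.16952786e-03]
 [ 9.88614038e-05  2.95841047e-01 -9.55237178e-01 -1.41631598e-01]
 [ 0.00000000e+00  0.00000000e+00  0.00000000e+00  1.00000000e+00]]
```

View pics/scene0.png

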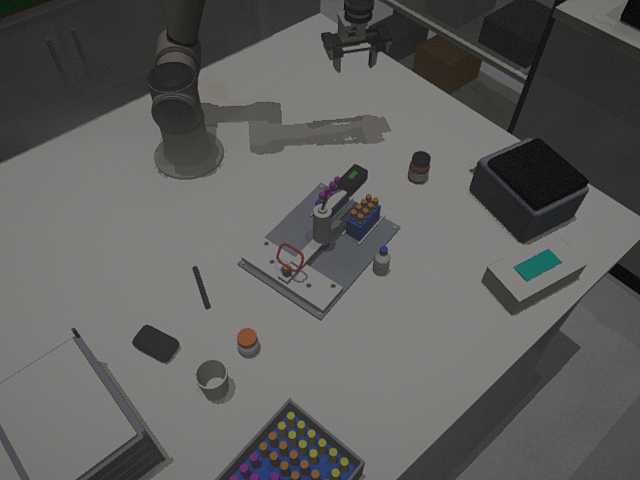

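View pics/top0.png

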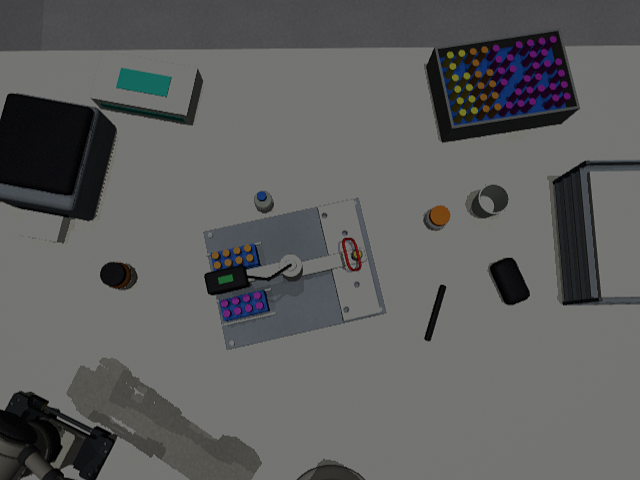

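Top view: the purple rack is on the robot's side (pixel 243,305) and the amber rack on the far side. The pivot is near (290,266) and the ring near (352,254). I'll enlarge the crop.

```bash
python3 - <<'E'
import cv2
a=cv2.imread("pics/top0.png")[200:350,195:390]
cv2.imwrite("pics/c1.png",cv2.convertScaleAbs(cv2.resize(a,None,fx=4,fy=4,interpolation=cv2.INTER_CUBIC),alpha=1.4))
E
```

```text
(no output)
```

View pics/c1.png

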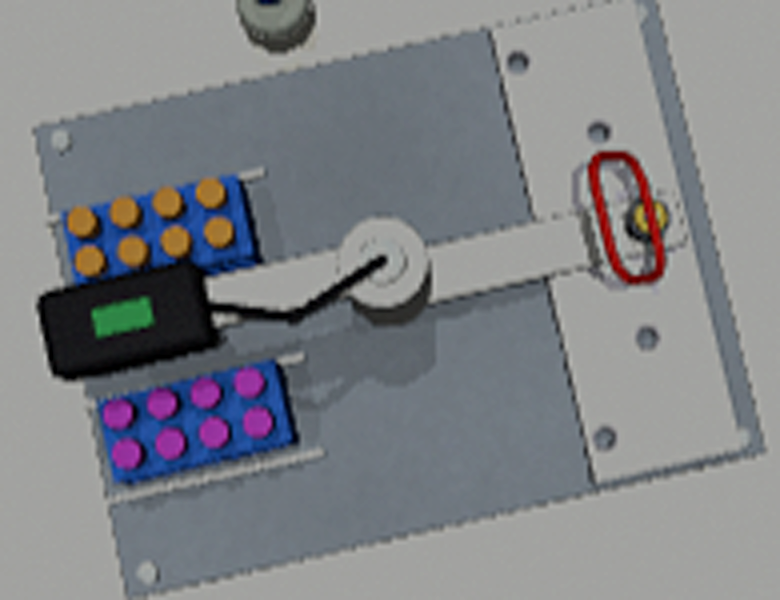

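```bash
cat > h.py <<'E'
import numpy as np
from scipy.spatial.transform import Rotation as Ro
K=np.array([[572.04054775,0,320.44120808],[0,572.04054775,240.08323168],[0,0,1]])
P=np.array([0.39947419,0.03327817,1.33515732]);R=Ro.from_euler('xyz',[0.15901787,-0.01411028,-1.58764075]).as_matrix()
def ray(u,v,z):
    d=np.linalg.solve(K,[u,v,1]);d=R@np.array([d[0],-d[1],-d[2]]);return P+d*(z-P[2])/d[2]
def crop(u,v,z): return ray(195+(u+.5)/4-.5,200+(v+.5)/4-.5,z)
E
python3 - <<'E'
from h import *
W=np.array([crop(*p,.026)[:2] for p in [(517,62),(599,131),(647,338),(604,437)]])
t=np.array([.84,.42,-.42,-.84]);S=-.15*np.c_[np.cos(t),np.sin(t)]
w=W@[1,1j];s=S@[1,1j]
r=np.mean((w-w.mean())*np.conj(s-s.mean()));print("scale",abs(r)/np.mean(abs(s-s.mean())**2))
yaw=np.angle(r);T=w.mean()-np.exp(1j*yaw)*s.mean();print("yaw",yaw,"pivot",T,"res",abs(w-T-np.exp(1j*yaw)*s))
print("hub",crop(382,260,.155))
for p in [(38,128),(130,597),(763,452)]:
    q=crop(*p,.008);print("corner st",(q[0]+1j*q[1]-T)*np.exp(-1j*yaw))
rz=lambda x:T+np.exp(1j*yaw)*x
print("mid hole",rz(-.15),"ring c",rz(-.135),"ringtop",rz(-.135+.026*np.sin(np.radians(35))))
q=crop((618),(157+0),.094+.0213);print("see ring top?",q)
for p in [(594,190),(613,258)]: print(crop(*p,.115), (lambda q:(q[0]+1j*q[1]-T)*np.exp(-1j*yaw))(crop(*p,.115)))
for n,p,z in [("cup lid",(437,216),.062),("bottle",(262,196),.095),("tubecup",(490,201),.085)]: print(n,ray(*p,z))
E
```

```text
scale 1.000571971019301
yaw 1.7754623524017612 pivot (0.5383767994662608+0.07728317918566224j) res [0.00032058 0.00043748 0.00064024 0.00039902]
hub [0.53782891 0.07717645 0.155     ]
corner st (0.18236262068744874-0.13764828794597328j)
corner st (0.18243848459318343+0.13978349486290936j)
corner st (-0.18887351923064716+0.13931679242457745j)
mid hole (0.568862824555243-0.06958615823462419j) ring c (0.5658142220463448-0.054899224492595544j) ringtop (0.5627833040039766-0.04029748735702257j)
see ring top? [ 0.59654786 -0.04929326  0.1153    ]
[ 0.57875718 -0.03591277  0.115     ] (-0.11904034591428468-0.01653163621627707j)
[ 0.54171476 -0.04526553  0.115     ] (-0.12066939279647418+0.021638531485220488j)
cup lid [ 0.65498587 -0.25438172  0.062     ]
bottle [0.69905375 0.14050373 0.095     ]
tubecup [ 0.68305941 -0.37035737  0.085     ]
```

View pics/c2.png

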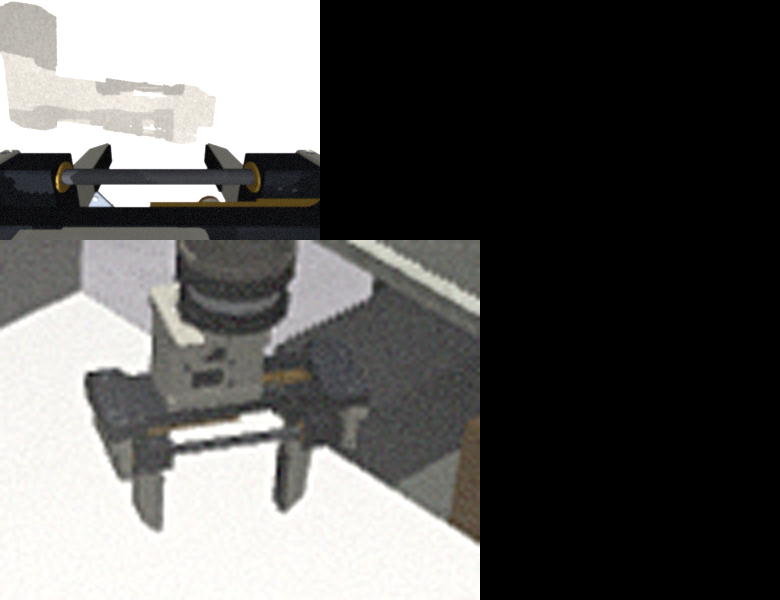

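The fingers are plain tapered plates on a sliding gripper. The commands offer no tilt, so I'll test how the controller behaves at the edge of its reach, in free air.

Request:
step_arm(motion=[[[1, -0.15, -0.2], 0], [[2, -0.3, -0.4], 0], [[3, -0.45, -0.6], 0], [[4, -0.6, -0.8], 0], [[5, -0.75, -1], 0], [[6.2, -0.9, -1], 0], [[6.2, -0.9, -1], 0]], hand=255, squeeze=5)

```text
time: 1.08
tool_pos: [-0.1275, 0.5875, 0.303]
tool_rot: [-3.141, -0.0, 2.685]
contact_force: [0.2, 0.5, 0.4]
opening: 0.0263
grip_force: 0.0
```

Request:
step_arm(motion=[[[0.6, 0.77, 0], 0], [[1.2, 1.54, 0], 0], [[1.8, 2.3, 0], 0], [[2.4, 3.1, 0], 0], [[3, 3.85, 0], 0], [[3.6, 4.6, 0], 0], [[3.6, 4.6, 0], 0]])

```text
time: 1.95
tool_pos: [-0.1701, 0.8182, 0.2645]
tool_rot: [3.102, -0.031, 2.681]
contact_force: [0.8, 0.2, 0.9]
opening: 0.0002
grip_force: 0.0
```

```bash
python3 - <<'E'
from cell import robot
o=robot.observe();print(o["qpos"],o["tool_pos"],o["tool_rot"],o["opening"])
E
```

```text
[1.68263026 1.10590864 0.03644958 0.00455961 1.94929666 0.57512104] [-0.17005518  0.81824761  0.2645457 ] [ 3.10192998 -0.03063863  2.68070399] 0.00017470050817416997
```

Request:
step_arm(motion=[[[-0.5, -0.65, 0], 0], [[-1, -1.3, 0], 0], [[-1.5, -1.9, 0], 0], [[-1.5, -1.9, 0], 0]])

```text
time: 2.45
tool_pos: [-0.1403, 0.674, 0.2617]
tool_rot: [3.098, -0.033, 2.682]
contact_force: [0.7, 0.2, 0.1]
opening: 0.0002
grip_force: 0.0
```

```bash
python3 - <<'E'
from cell import robot
o=robot.observe();print(o["qpos"],o["tool_pos"],o["tool_rot"],o["opening"])
E
```

```text
[1.66257314 0.61549839 1.02792139 0.00520823 1.44337321 0.55207232] [-0.14031262  0.67395598  0.26165904] [ 3.09764483 -0.03315341  2.68150557] 0.00020300559071242355
```

Request:
step_arm(motion=[[[6, 7.9, 0], 0], [[6, 7.9, 0], 0], [[6, 7.9, 0], 0], [[6, 7.9, 0], 0], [[6, 7.9, 0], 0], [[6, 7.9, 0], 0], [[6, 7.9, 0], 0], [[6, 7.9, 0], 0]])

```text
time: 3.45
tool_pos: [-0.1727, 0.8566, 0.2053]
tool_rot: [3.061, -0.062, 2.683]
contact_force: [-0.9, -0.3, 0.3]
opening: 0.0009
grip_force: 0.0
```

```bash
cat > s.py <<'E'
from cell import robot
from h import *
o=robot.observe();T=Ro.from_euler('xyz',o["tool_rot"]).as_matrix()
print(o["time"],"q",np.round(o["qpos"],3),"p",np.round(o["tool_pos"],4),"F",np.round(o["contact_force"],1));print("R",np.round(T,3).tolist(),"tilt",np.arccos(-T[2,2]))
E
python3 s.py
```

```text
3.45 q [1.679 1.179 0.036 0.009 1.826 0.572] p [-0.1727  0.8566  0.2053] F [-0.9 -0.3  0.3]
R [[-0.895, 0.445, -0.02], [0.442, 0.892, 0.099], [0.062, 0.08, -0.995]] tilt 0.10131855669466282
```

Request:
step_arm(motion=[[[1.8, 2.25, -0.9], 0], [[1.8, 2.25, -0.9], 0]])

```text
time: 3.7
tool_pos: [-0.1765, 0.8674, 0.2172]
tool_rot: [3.022, -0.092, 2.686]
contact_force: [0.6, -0.7, 0.7]
opening: 0.0008
grip_force: 0.0
```

Request:
step_arm(motion=[[[1.8, 2.25, -0.8], 0]])

```text
time: 3.82
tool_pos: [-0.1792, 0.8771, 0.2254]
tool_rot: [2.989, -0.117, 2.69]
contact_force: [0.3, 0.3, 0.2]
opening: 0.0006
grip_force: 0.0
```

Request:
step_arm(motion=[[[9, 11, -4], 0], [[9, 11, -4], 0]])

```text
time: 4.08
tool_pos: [-0.1836, 0.8854, 0.243]
tool_rot: [2.95, -0.147, 2.695]
contact_force: [-0.5, -0.2, -0.7]
opening: 0.0001
grip_force: 0.0
```

```bash
python3 s.py
```

```text
4.075 q [1.684 1.142 0.036 0.021 1.723 0.579] p [-0.1836  0.8854  0.243 ] F [-0.5 -0.2 -0.7]
R [[-0.892, 0.449, -0.048], [0.427, 0.874, 0.234], [0.147, 0.188, -0.971]] tilt 0.24064218067149865
```

Request:
step_arm(motion=[[[3, 3.85, -0.9], 0]])

```text
time: 4.2
tool_pos: [-0.1856, 0.8958, 0.2503]
tool_rot: [2.917, -0.172, 2.701]
contact_force: [0.2, -0.2, 0.3]
opening: 0.0005
grip_force: 0.0
```

Request:
step_arm(motion=[[[3, 3.85, -0.6], 0]])

```text
time: 4.32
tool_pos: [-0.1875, 0.9068, 0.2567]
tool_rot: [2.882, -0.197, 2.707]
contact_force: [-0.7, -0.8, -0.8]
opening: 0.0004
grip_force: 0.0
```

Request:
step_arm(motion=[[[3, 3.85, -0.4], 0]])

```text
time: 4.45
tool_pos: [-0.1894, 0.9175, 0.2629]
tool_rot: [2.848, -0.222, 2.714]
contact_force: [-0.3, -1.0, 0.4]
opening: 0.0004
grip_force: 0.0
```

Request:
step_arm(motion=[[[3, 3.85, -0.1], 0]])

```text
time: 4.58
tool_pos: [-0.1916, 0.9287, 0.2683]
tool_rot: [2.814, -0.247, 2.722]
contact_force: [-0.6, 0.7, -0.6]
opening: 0.0004
grip_force: 0.0
```

Request:
step_arm(motion=[[[3, 3.85, 0.2], 0]])

```text
time: 4.7
tool_pos: [-0.1938, 0.9403, 0.2725]
tool_rot: [2.779, -0.271, 2.731]
contact_force: [-0.1, -0.8, -0.5]
opening: 0.0005
grip_force: 0.0
```

```bash
python3 s.py
```

```text
4.7 q [1.682 1.132 0.036 0.04  1.526 0.579] p [-0.1938  0.9403  0.2725] F [-0.1 -0.8 -0.5]
R [[-0.883, 0.46, -0.087], [0.385, 0.819, 0.425], [0.267, 0.342, -0.901]] tilt 0.4491013435263027
```

Request:
step_arm(motion=[[[3, 3.85, 0.2], 0]])

```text
time: 4.82
tool_pos: [-0.1958, 0.9508, 0.2784]
tool_rot: [2.744, -0.294, 2.74]
contact_force: [-0.3, -0.0, -0.2]
opening: 0.0004
grip_force: 0.0
```

Request:
step_arm(motion=[[[3, 3.85, 0.4], 0]])

```text
time: 4.95
tool_pos: [-0.1979, 0.9613, 0.2853]
tool_rot: [2.708, -0.317, 2.751]
contact_force: [0.0, -0.1, -0.3]
opening: 0.0004
grip_force: 0.0
```

Request:
step_arm(motion=[[[3, 3.85, 0.6], 0]])

```text
time: 5.08
tool_pos: [-0.1999, 0.9716, 0.2919]
tool_rot: [2.672, -0.34, 2.763]
contact_force: [-0.5, 0.7, 0.1]
opening: 0.0001
grip_force: 0.0
```

Request:
step_arm(motion=[[[3, 3.85, 0.8], 0]])

```text
time: 5.2
tool_pos: [-0.2019, 0.9817, 0.2984]
tool_rot: [2.635, -0.362, 2.776]
contact_force: [0.6, -0.2, 0.3]
opening: 0.0002
grip_force: 0.0
```

Request:
step_arm(motion=[[[3, 3.85, 1], 0]])

```text
time: 5.32
tool_pos: [-0.2038, 0.9916, 0.3049]
tool_rot: [2.599, -0.384, 2.789]
contact_force: [-0.6, 0.2, -0.4]
opening: 0.0005
grip_force: 0.0
```

Request:
step_arm(motion=[[[3, 3.85, 1.2], 0]])

```text
time: 5.45
tool_pos: [-0.2057, 1.0012, 0.3115]
tool_rot: [2.561, -0.405, 2.803]
contact_force: [-0.1, 0.2, 0.1]
opening: 0.0005
grip_force: 0.0
```

Request:
step_arm(motion=[[[3, 3.85, 1.4], 0]])

```text
time: 5.58
tool_pos: [-0.2076, 1.0105, 0.3181]
tool_rot: [2.524, -0.425, 2.818]
contact_force: [0.3, -0.5, -0.4]
opening: 0.0007
grip_force: 0.0
```

```bash
python3 s.py
```

```text
5.575 q [1.681 1.135 0.036 0.065 1.24  0.574] p [-0.2076  1.0105  0.3181] F [ 0.3 -0.5 -0.4]
R [[-0.864, 0.485, -0.135], [0.289, 0.697, 0.656], [0.412, 0.527, -0.743]] tilt 0.7335760146612451
```

```bash
cat >> h.py <<'E'
yaw=1.77546;piv=np.array([0.5384,0.0773,0])
def st(x,y,z): # station->world
    c,s=np.cos(yaw),np.sin(yaw); return piv+np.array([c*x-s*y,s*x+c*y,z])
def tost(p):
    d=np.array(p)-piv;c,s=np.cos(yaw),np.sin(yaw);return np.array([c*d[0]+s*d[1],-s*d[0]+c*d[1],d[2]])
E
cat > m.py <<'E'
import sys
from s import *
tgt=st(*map(float,sys.argv[1:4]))
print("st now",np.round(tost(o["tool_pos"]),4),"units",np.round(T.T@(tgt-o["tool_pos"])/.06,2))
t=T[:,2]; sx=st(1,0,0)-piv
n=sx*1.0; n=np.array([sx[0],sx[1],0])*(-t[2])+np.array([0,0,1])*np.hypot(t[0],t[1])
print("spin",np.arctan2(T[:,1]@n,T[:,0]@n))
E
python3 m.py -.235 0 .31
```

```text
5.575 q [1.681 1.135 0.036 0.065 1.24  0.574] p [-0.2076  1.0105  0.3181] F [ 0.3 -0.5 -0.4]
R [[-0.864, 0.485, -0.135], [0.289, 0.697, 0.656], [0.412, 0.527, -0.743]] tilt 0.7335760146612451
st now [1.0654 0.5407 0.3181] units [-17.1   -7.17 -14.4 ]
spin 0.9058471188660248
```

Request:
step_arm(motion=[[[-0.73, -0.31, -0.61], 0.1], [[-1.46, -0.61, -1.23], 0.2], [[-2.19, -0.92, -1.84], 0.3], [[-2.92, -1.22, -2.46], 0.4], [[-3.65, -1.53, -3.07], 0.5], [[-4.38, -1.84, -3.69], 0.6], [[-5.1, -2.14, -4.3], 0.7], [[-5.84, -2.45, -4.92], 0.8], [[-6.57, -2.75, -5.53], 0.9], [[-7.3, -3.06, -6.15], 0.9]])

```text
time: 6.82
tool_pos: [0.1083, 0.5479, 0.3169]
tool_rot: [3.132, -0.733, 1.784]
contact_force: [0.9, -0.7, 0.5]
opening: 0.0007
grip_force: 0.0
```

```bash
python3 m.py -.235 0 .31
```

```text
6.825 q [0.969 0.077 1.882 0.754 0.778 0.317] p [0.1083 0.5479 0.3169] F [ 0.9 -0.7  0.5]
R [[-0.157, 0.979, -0.132], [0.727, 0.205, 0.656], [0.669, 0.007, -0.743]] tilt 0.7326626364159494
st now [0.5482 0.3255 0.3169] units [-9.81  5.4  -8.62]
spin 0.006249691069045576
```

Request:
step_arm(motion=[[[-0.98, 0.54, -0.86], 0], [[-1.96, 1.08, -1.72], 0], [[-2.94, 1.62, -2.59], 0], [[-3.92, 2.16, -3.45], 0], [[-4.9, 2.7, -4.31], 0], [[-5.9, 3.24, -5.17], 0], [[-6.87, 3.78, -6.03], 0], [[-7.85, 4.32, -6.9], 0], [[-8.83, 4.86, -7.76], 0], [[-9.81, 5.4, -8.62], 0]])

```text
time: 8.07
tool_pos: [0.4619, 0.0309, 0.3118]
tool_rot: [3.132, -0.728, 1.784]
contact_force: [-0.4, 1.0, -0.2]
opening: 0.0005
grip_force: 0.0
```

```bash
python3 m.py -.235 0 .31
```

```text
8.075 q [-0.464  0.354  1.53   0.56   1.731 -0.719] p [0.4619 0.0309 0.3118] F [-0.4  1.  -0.2]
R [[-0.158, 0.979, -0.131], [0.73, 0.205, 0.652], [0.665, 0.007, -0.746]] tilt 0.7280281081178893
st now [-0.0299  0.0844  0.3118] units [-2.58  1.4  -2.25]
spin 0.006360767557637826
```

Request:
step_arm(motion=[[[-0.65, 0.35, -0.56], 0], [[-1.3, 0.7, -1.13], 0], [[-1.95, 1.05, -1.7], 0], [[-2.58, 1.4, -2.25], 0], [[-2.58, 1.4, -2.25], 0]])

```text
time: 8.7
tool_pos: [0.5866, -0.1538, 0.3064]
tool_rot: [3.135, -0.73, 1.779]
contact_force: [0.3, 0.6, -1.4]
opening: 0.0006
grip_force: 0.0
```

```bash
python3 m.py -.2 0 .18;  python3 - <<'E'
from cell import robot
import cv2
w=robot.read_camera("wrist")
print(w["intrinsics"])
cv2.imwrite("pics/w1.png",cv2.convertScaleAbs(w["pixels"][:,:,::-1],alpha=1.5))
E
```

```text
8.7 q [-0.617  0.73   0.901  0.533  2.026 -0.712] p [ 0.5866 -0.1538  0.3064] F [ 0.3  0.6 -1.4]
R [[-0.154, 0.979, -0.132], [0.729, 0.203, 0.653], [0.667, 0.005, -0.745]] tilt 0.7295994175329962
st now [-2.360e-01 -2.000e-04  3.064e-01] units [-0.96 -0.01  1.97]
spin 0.0027967867276857514
[[352.4451213    0.         315.85514781]
 [  0.         352.4451213  245.09363849]
 [  0.           0.           1.        ]]
```

View pics/w1.png

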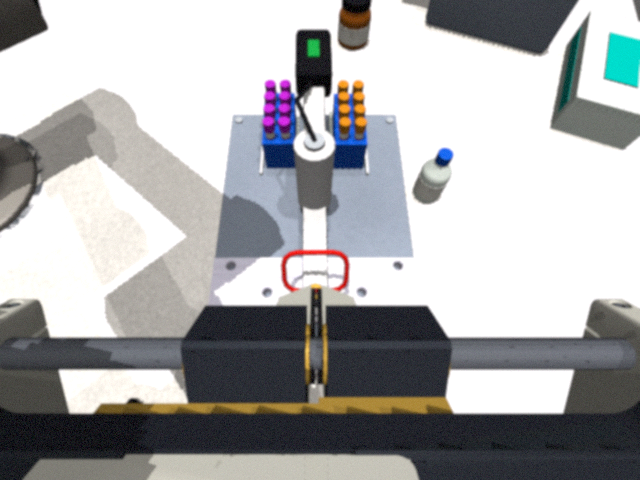

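```bash
python3 - <<'E'
from cell import robot
from h import *
o=robot.observe();w=robot.read_camera("wrist");K=w["intrinsics"];C=w["T_tool_cam"]
T=Ro.from_euler('xyz',o["tool_rot"]).as_matrix()
def pr(p):
    q=T.T@(p-o["tool_pos"]);q=C[:3,:3].T@(q-C[:3,3]);q=np.array([q[0],-q[1],-q[2]]);q=K@q;return np.round(q[:2]/q[2],1)
print("top",pr(st(-.1201,0,.1153)),pr(st(-.1181,0,.118)),"sides",pr(st(-.135,.035,.094)),pr(st(-.135,-.035,.094)))
for k in(-2,-1,1,2):print(k,pr(st(-.15*np.cos(.42*k),-.15*np.sin(.42*k),.026)))
print("tip",pr(np.array(o["tool_pos"])+T[:,2]*.017), pr(np.array(o["tool_pos"])+T[:,2]*.017+T[:,0]*.0095))
E
```

```text
top [313.8 256. ] [313.8 253.3] sides [282.5 275.5] [345.  275.7]
-2 [230.2 267.9]
-1 [266.5 294.7]
1 [361.1 294.9]
2 [397.5 268.4]
tip [312.1 305.9] [312.  288.4]
```

Request:
step_arm(motion=[[[-0.4, 0, 0.7], 0], [[-0.97, 0, 1.4], 0], [[-0.97, 0, 2.1], 0], [[-0.97, 0, 2.5], 0], [[-0.97, 0, 2.68], 0], [[-0.97, 0, 2.68], 0]])

```text
time: 9.55
tool_pos: [0.5723, -0.0869, 0.1515]
tool_rot: [3.134, -0.729, 1.785]
contact_force: [0.5, -0.8, 0.6]
opening: 0.0005
grip_force: 0.0
```

```bash
python3 m.py -.132 0 .103;  python3 - <<'E'
from cell import robot
import cv2
w=robot.read_camera("wrist")["pixels"][150:480,160:480,::-1]
s=robot.read_camera("scene")["pixels"][200:340,220:400,::-1]
import numpy as np
a=np.hstack([cv2.resize(w,(390,402)),cv2.resize(s,(410,402)[:2])])
cv2.imwrite("pics/w2.png",cv2.convertScaleAbs(a,alpha=1.5))
E
```

```text
9.55 q [-0.547  0.768  1.265  0.511  1.645 -0.863] p [ 0.5723 -0.0869  0.1515] F [ 0.5 -0.8  0.6]
R [[-0.159, 0.978, -0.134], [0.729, 0.208, 0.653], [0.666, 0.006, -0.746]] tilt 0.729325458848054
st now [-0.1677  0.0002  0.1515] units [-0.1  0.   1. ]
spin 0.007223685107853856
```

View pics/w2.png

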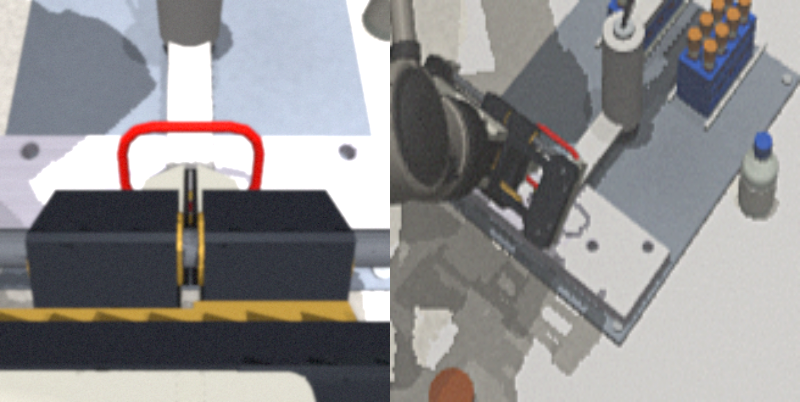

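Request:
step_arm(motion=[[[-0.1, 0, 0.2], 0], [[-0.1, 0, 0.45], 0], [[-0.1, 0, 0.7], 0], [[-0.1, 0, 0.9], 0], [[-0.1, 0, 1.0], 0], [[-0.1, 0, 1.0], 0]])

```text
time: 10.4
tool_pos: [0.5651, -0.0524, 0.1017]
tool_rot: [3.136, -0.73, 1.783]
contact_force: [-0.8, -0.3, 0.8]
opening: 0.0006
grip_force: 0.0
```

```bash
python3 m.py -.132 0 .125
```

```text
10.4 q [-0.507  0.796  1.368  0.531  1.515 -0.897] p [ 0.5651 -0.0524  0.1017] F [-0.8 -0.3  0.8]
R [[-0.157, 0.978, -0.135], [0.728, 0.207, 0.653], [0.667, 0.004, -0.745]] tilt 0.7304743883644098
st now [-0.1324  0.0002  0.1017] units [ 0.26  0.01 -0.29]
spin 0.005977401005001555
```

Request:
step_arm(motion=[[[0.05, 0, -0.05], 0], [[0.09, 0, -0.1], 0], [[0.12, 0, -0.13], 0], [[0.15, 0, -0.16], 0], [[0.15, 0, -0.16], 0]])

```text
time: 11.02
tool_pos: [0.5653, -0.0532, 0.1147]
tool_rot: [3.135, -0.729, 1.783]
contact_force: [1.6, -4.1, -5.7]
opening: 0.0007
grip_force: 3.5
```

```bash
python3 m.py -.132 0 .125
```

```text
11.025 q [-0.508  0.779  1.361  0.53   1.534 -0.885] p [ 0.5653 -0.0532  0.1147] F [ 1.6 -4.1 -5.7]
R [[-0.157, 0.979, -0.133], [0.729, 0.206, 0.652], [0.666, 0.005, -0.746]] tilt 0.7286255643389583
st now [-0.1332  0.0002  0.1147] units [ 0.13  0.   -0.11]
spin 0.005601257296798022
```

Request:
step_arm(motion=[[[0.04, 0, -0.04], 0], [[0.08, 0, -0.08], 0], [[0.12, 0, -0.12], 0], [[0.145, 0, -0.16], 0], [[0.145, 0, -0.16], 0]])

```text
time: 11.65
tool_pos: [0.5652, -0.0531, 0.1275]
tool_rot: [3.135, -0.729, 1.783]
contact_force: [3.6, -5.3, -8.4]
opening: 0.0006
grip_force: 4.8
```

```bash
python3 m.py -.132 0 .125;  python3 - <<'E'
from cell import robot
import cv2,numpy as np
w=robot.read_camera("wrist")["pixels"][150:480,160:480,::-1]
s=robot.read_camera("scene")["pixels"][200:340,220:400,::-1]
a=np.hstack([cv2.resize(w,(390,402)),cv2.resize(s,(410,402)[:2])])
cv2.imwrite("pics/w3.png",cv2.convertScaleAbs(a,alpha=1.5))
E
```

```text
11.65 q [-0.508  0.763  1.353  0.529  1.555 -0.872] p [ 0.5652 -0.0531  0.1275] F [ 3.6 -5.3 -8.4]
R [[-0.157, 0.979, -0.134], [0.729, 0.206, 0.652], [0.666, 0.005, -0.746]] tilt 0.7286075538490074
st now [-0.1331  0.0003  0.1275] units [-0.01  0.    0.04]
spin 0.005511051882191362
```

View pics/w3.png

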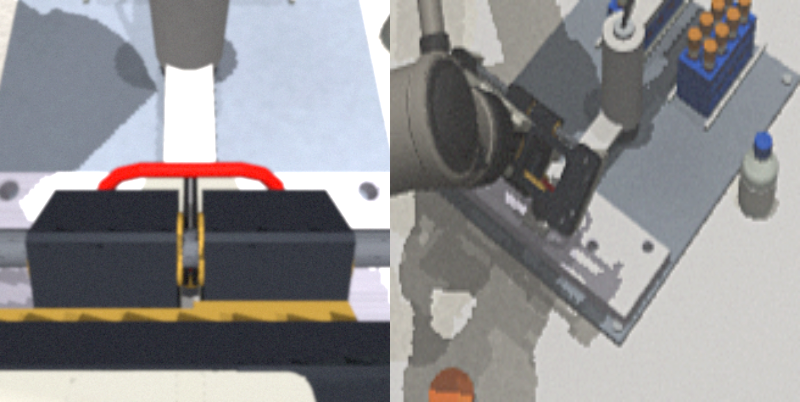

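```bash
cat > sw.py <<'E'
from s import *
import sys
dz=float(sys.argv[1]) if len(sys.argv)>1 else 0
p=np.array(o["tool_pos"]);t=T[:,2]
W0=st(-.1201,0,.1153+.0185)
s=(p-W0)@t; off=(W0-p)@T[:,0]; lat=(p-W0)@T[:,1]
print("s",s,"off",off,"lat",lat)
for th in np.arange(.07,.45,.07):
    w=-np.array([-np.sin(yaw+th),np.cos(yaw+th),0])  # ring -y dir
    W=st(-.1201*np.cos(th),-.1201*np.sin(th),.1338)
    wp=w-(w@t)*t;wp/=np.linalg.norm(wp)   # new tool y (cur y ~ -sy)
    n=np.cross(wp,t)
    P=W+s*t-off*n+[0,0,dz]
    print(round(th,2),np.round(T.T@(P-p)/.06,3),"spin",round(np.arctan2(-wp@T[:,0],wp@T[:,1]),3))
E
python3 sw.py
```

```text
11.75 q [-0.508  0.763  1.353  0.529  1.555 -0.872] p [ 0.5652 -0.0531  0.1273] F [ 3.3 -5.4 -8.8]
R [[-0.157, 0.979, -0.134], [0.729, 0.206, 0.652], [0.666, 0.005, -0.746]] tilt 0.7286033067876974
s -0.003878528473489487 off 0.014034194226828653 lat -0.0003321880473360634
0.07 [0.003 0.157 0.004] spin -0.047
0.14 [0.014 0.308 0.014] spin -0.099
0.21 [0.033 0.458 0.03 ] spin -0.152
0.28 [0.06  0.607 0.053] spin -0.206
0.35 [0.095 0.753 0.082] spin -0.261
0.42 [0.137 0.895 0.117] spin -0.316
```

Request:
step_arm(motion=[[[0.001, 0.075, 0.001], -0.023], [[0.003, 0.157, 0.004], -0.047], [[0.008, 0.23, 0.008], -0.073], [[0.014, 0.308, 0.014], -0.099], [[0.023, 0.383, 0.022], -0.125], [[0.033, 0.458, 0.03], -0.152], [[0.033, 0.458, 0.03], -0.152]])

```text
time: 12.62
tool_pos: [0.5913, -0.045, 0.1272]
tool_rot: [3.002, -0.718, 1.985]
contact_force: [2.5, -5.8, -8.1]
opening: 0.0007
grip_force: 5.1
```

```bash
python3 s.py;  python3 - <<'E'
from cell import robot
import cv2,numpy as np
w=robot.read_camera("wrist")["pixels"][150:480,160:480,::-1]
s=robot.read_camera("top")["pixels"][200:350,195:390,::-1]
a=np.hstack([cv2.resize(w,(280,300)),cv2.resize(s,(520,400))[:300]])
a=np.vstack([a,np.zeros((100,800,3),np.uint8)]);a[300:,280:]=cv2.resize(s,(520,400))[300:]
cv2.imwrite("pics/w4.png",cv2.convertScaleAbs(a,alpha=1.5))
E
```

```text
12.625 q [-0.478  0.798  1.278  0.543  1.577 -0.982] p [ 0.5913 -0.045   0.1272] F [ 2.5 -5.8 -8.1]
R [[-0.303, 0.943, -0.135], [0.69, 0.315, 0.652], [0.658, 0.105, -0.746]] tilt 0.7285950114599024
```

View pics/w4.png

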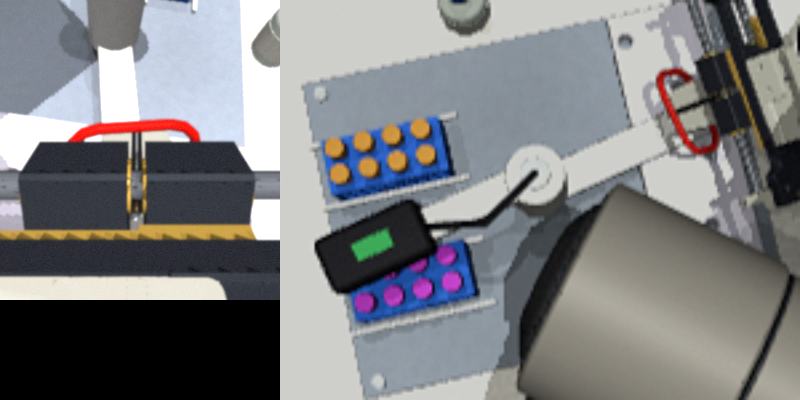

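Request:
step_arm(motion=[[[0.002, 0.075, 0.011], -0.027], [[0.004, 0.15, 0.023], -0.054], [[0.01, 0.225, 0.037], -0.081], [[0.017, 0.3, 0.052], -0.109], [[0.026, 0.376, 0.069], -0.136], [[0.026, 0.376, 0.069], -0.136]])

```text
time: 13.48
tool_pos: [0.6118, -0.034, 0.1275]
tool_rot: [2.888, -0.691, 2.16]
contact_force: [3.3, -5.3, -7.6]
opening: 0.0003
grip_force: 5.1
```

```bash
cat > g.py <<'E'
from cell import robot
from h import *
import cv2
def ang(img):
    a=img[195:360,190:300].astype(int);m=(a[:,:,1]>1.6*a[:,:,0])&(a[:,:,1]>1.6*a[:,:,2])&(a[:,:,1]>60)
    v,u=np.nonzero(m);q=tost(ray(u.mean()+190,v.mean()+195,.165));return len(u),np.hypot(q[0],q[1]),np.arctan2(q[1],q[0])
a0=ang(cv2.imread("pics/top0.png")[:,:,::-1]);im=robot.read_camera("top")["pixels"];a1=ang(im)
print(a0,a1,"turn",a1[2]-a0[2])
cv2.imwrite("pics/t_last.png",im[:,:,::-1])
E
python3 s.py; python3 g.py; sed 's/im=robot.*$/im=cv2.imread("pics\/top0.png");pass/' g.py >/dev/null
```

```text
13.475 q [-0.45   0.823  1.223  0.557  1.589 -1.081] p [ 0.6118 -0.034   0.1275] F [ 3.3 -5.3 -7.6]
R [[-0.428, 0.894, -0.134], [0.641, 0.405, 0.652], [0.637, 0.193, -0.746]] tilt 0.7284988998679127
(103, np.float64(0.1354334279224734), np.float64(0.008537614740821741)) (108, np.float64(0.13539568480502787), np.float64(0.38317032879454277)) turn 0.374632714053721
```

Request:
step_arm(motion=[[[0, 0.045, 0.012], -0.018], [[0.001, 0.093, 0.023], -0.036], [[0.001, 0.093, 0.023], -0.036]])

```text
time: 13.9
tool_pos: [0.6164, -0.0309, 0.1275]
tool_rot: [2.86, -0.681, 2.205]
contact_force: [3.0, -6.1, -7.8]
opening: 0.0005
grip_force: 5.0
```

```bash
python3 s.py; python3 g.py
```

```text
13.9 q [-0.443  0.829  1.211  0.561  1.592 -1.108] p [ 0.6164 -0.0309  0.1275] F [ 3.  -6.1 -7.8]
R [[-0.46, 0.878, -0.134], [0.626, 0.428, 0.652], [0.63, 0.216, -0.746]] tilt 0.7285755796644843
(103, np.float64(0.1354334279224734), np.float64(0.008537614740821741)) (107, np.float64(0.13563130912270904), np.float64(0.4220130274253334)) turn 0.41347541268451166
```

Request:
step_arm(motion=[[[-0.03, 0.003, 0.037], 0], [[-0.063, -0.007, 0.075], 0], [[-0.095, -0.02, 0.112], 0], [[-0.126, -0.03, 0.149], 0], [[-0.126, -0.03, 0.149], 0]])

```text
time: 14.58
tool_pos: [0.6169, -0.0305, 0.116]
tool_rot: [2.86, -0.682, 2.205]
contact_force: [1.6, -5.7, -6.2]
opening: 0.0007
grip_force: 4.2
```

```bash
python3 s.py; python3 g.py
```

```text
14.575 q [-0.443  0.843  1.216  0.561  1.575 -1.118] p [ 0.6169 -0.0305  0.116 ] F [ 1.6 -5.7 -6.2]
R [[-0.46, 0.878, -0.134], [0.626, 0.428, 0.653], [0.63, 0.216, -0.746]] tilt 0.7291415355241357
(103, np.float64(0.1354334279224734), np.float64(0.008537614740821741)) (107, np.float64(0.13566523260400004), np.float64(0.4281027261571212)) turn 0.41956511141629943
```

Request:
step_arm(motion=[[[-0.037, -0.013, 0.043], 0], [[-0.074, -0.025, 0.087], 0], [[-0.11, -0.038, 0.13], 0], [[-0.147, -0.05, 0.174], 0], [[-0.147, -0.05, 0.174], 0]])

```text
time: 15.25
tool_pos: [0.6168, -0.0293, 0.1025]
tool_rot: [2.859, -0.684, 2.206]
contact_force: [0.0, 0.0, -1.0]
opening: 0.0003
grip_force: 0.0
```

```bash
python3 s.py; python3 g.py; python3 - <<'E'
from cell import robot
import cv2,numpy as np
w=robot.read_camera("wrist")["pixels"][150:480,120:520,::-1]
cv2.imwrite("pics/w5.png",cv2.convertScaleAbs(cv2.resize(w,(640,528)),alpha=1.5))
E
```

```text
15.25 q [-0.441  0.859  1.225  0.563  1.555 -1.131] p [ 0.6168 -0.0293  0.1025] F [ 0.  0. -1.]
R [[-0.46, 0.877, -0.135], [0.624, 0.428, 0.654], [0.632, 0.217, -0.744]] tilt 0.7310351372078905
(103, np.float64(0.1354334279224734), np.float64(0.008537614740821741)) (106, np.float64(0.13572987517817145), np.float64(0.4285968068448468)) turn 0.42005919210402504
```

View pics/w5.png

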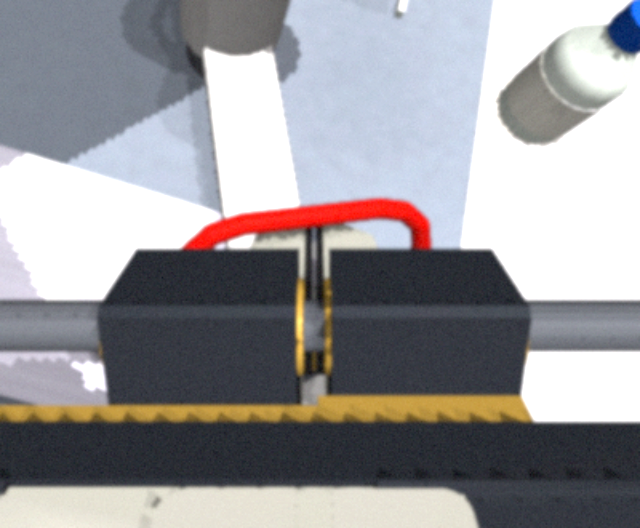

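Request:
step_arm(motion=[[[0, 0, -0.15], 0], [[0, 0, -0.35], 0], [[0, 0, -0.6], 0], [[0, 0, -0.9], 0], [[0, 0, -1.3], 0], [[0, 0, -1.9], 0], [[0, 0, -2.5], 0], [[0, 0, -2.5], 0]])

```text
time: 16.35
tool_pos: [0.638, -0.1302, 0.2168]
tool_rot: [2.856, -0.677, 2.205]
contact_force: [-0.2, 0.5, -1.2]
opening: 0.0003
grip_force: 0.0
```

```bash
python3 s.py; python3 g.py; python3 - <<'E'
from cell import robot
import cv2,numpy as np
w=robot.read_camera("wrist")["pixels"][:,:,::-1]
t=robot.read_camera("top")["pixels"][190:360,195:460,::-1]
a=np.vstack([cv2.resize(w[80:330,150:500],(420,300)),cv2.resize(t,(420,270))])
cv2.imwrite("pics/w6.png",cv2.convertScaleAbs(a,alpha=1.5))
E
```

```text
16.35 q [-0.551  0.856  0.893  0.539  1.888 -1.045] p [ 0.638  -0.1302  0.2168] F [-0.2  0.5 -1.2]
R [[-0.462, 0.877, -0.129], [0.628, 0.426, 0.651], [0.627, 0.22, -0.748]] tilt 0.7262756594020527
(103, np.float64(0.1354334279224734), np.float64(0.008537614740821741)) (107, np.float64(0.13566523260400004), np.float64(0.4281027261571212)) turn 0.41956511141629943
```

View pics/w6.png

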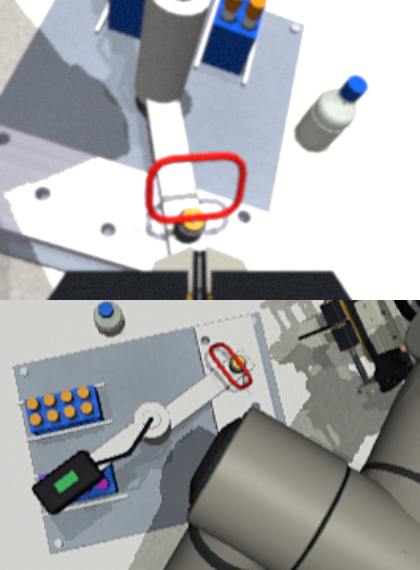

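```bash
python3 - <<'E'
from cell import robot
from h import *
o=robot.observe();w=robot.read_camera("wrist");K=w["intrinsics"];C=w["T_tool_cam"]
T=Ro.from_euler('xyz',o["tool_rot"]).as_matrix()
def pr(p):
    q=T.T@(p-o["tool_pos"]);q=C[:3,:3].T@(q-C[:3,3]);q=np.array([q[0],-q[1],-q[2]]);q=K@q;return q[:2]/q[2]
f=lambda l:pr(st(-.1201*np.cos(.42),-.1201*np.sin(.42),.1153+l))
print(f(0),f(.013),"seen",(312.5,211.7))
if np.hypot(*(f(0)-[312.5,211.7]))<8: print(robot.hand_in())
E
```

```text
[313.36702847 214.41940997] [316.75937365 206.93128321] seen (312.5, 211.7)
the job is handed in; nothing more can be done
None
```

The job is handed in, though I never saw the verdict. The swing arm is one hole over with the reader above the purple-capped rack (turn measured at 0.42 rad), the finger is clear of the ring, and the pin looks home: spring force held on the way down, the brass collar sits on its housing, but the ring's height in the last picture only weakly confirms it. To get the needed 42° tilt, which the move commands don't offer, I pushed repeatedly against the reach limit in free air, where the third joint read 0.036 rad against its listed 0.04 lower limit.

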